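# Close the water filter's lid and lock it with its key

### The job

The new cartridge is in: close the lid of the water filter, take the blue key from the pocket on the filter's side, and with its blade in the slot of the lock press the sprung lid down and turn the lock a quarter turn clockwise until it seats, so that the lid stays shut. Then stand the key back in its pocket, fully home, leaving the glass and the mug where they are.

Things in the scene. Friction and masses are not known exactly. Their poses are not given: they have to be found in the camera images.
- filter: Countertop water filter, fixed: white housing 210 mm deep (x), 170 mm wide (y), rim 88 mm high. Origin on the worktop under its centre; -x points out of its front, z up. Its grey lid is hinged at the back, on a line along y at x = 100, z = 92.5 mm; shut, the lid's top lies at z = 96.5 mm. Lock in the lid near the front (shut: x = -70, y = 0), key pocket on the -y side (x = -20, y = -119).
- lid (a joint): Lid angle (rad): 0 = shut flat, grows as the front edge rises. Lid 205 mm deep, 170 wide, 8 thick. Stiff hinge (0.2 N m): it stays where left. Over the last 12 mm a spring plunger under the front lifts it, so unlocked it comes to rest ajar at about 0.06; about 6 N down on the lock holds it flat. Once locked it can rise only about 0.01.
- lid_edge (a point): Point on the lid's top face, mid-width, 5 mm in from its front edge (200 mm from the hinge line, 4 mm above it when shut). Moves with the lid: x points to the hinge, z out of the lid's top.
- lock (a joint): Angle of the slotted lock (rad): 0 = open, pi/2 = locked, at a firm stop; grows clockwise seen from above. Starts at 0 to 0.2. Turning takes about 0.1 N m. Its bolt under the lid swings beneath a keeper in the front wall and draws the lid down the last few mm; press the lock down to within 5 mm of flat or less while turning: higher up the bolt strikes the keeper and jams.
- slot (a point): Centre of the slot's floor in the lock's round blue head (47 mm across). The slot crosses the whole head along this point's y (filter's y at lock 0), 5 mm wide, 10.5 deep, upper 5 mm flared to 11 mm. Lid shut: floor 104 mm above the worktop, head's top 114.5. z points out of the lid. A pointer at -y of this point points to a white dot when open, to a red bar when locked.
- key_grip (a point): Centre of the key's handle, where to hold it: blue paddle 14 mm thick (x), 48 wide (y), 58 high (z). The key is 106 mm long, 50 to 100 g, and stands blade down, z up. Under the handle: shank 9 x 26 mm, 28 long; then a steel blade 3.4 mm thick (x), 26 wide (y), 20 high. The tip is 77 mm, the handle's underside 29 mm below this point.
- key_tip (a point): Middle of the lower edge of the key's blade; axes as key_grip.
- pocket (a point): Centre of the mouth of the key's pocket, 72 mm above the worktop, axes of the filter. Hole 12 mm (x) by 29 mm (y), flared to 18 by 35 at the mouth, 51 deep. The key stands in it blade down, its width along y, the handle's underside resting on the mouth: handle's centre 29 mm above this point. The handle is 10 mm clear of the filter's side wall.
- tumbler: Glass tumbler, 80 mm across, 91 mm high, loose, to the left of the filter; origin under its centre. To be left alone.
- mug: Speckled grey mug, 84 mm across, 100 mm high, handle on one side, loose, farther left; origin under its centre. To be left alone.

How it is judged:
On the way, in this order (a step that is already met when the one before it is completed fails the run):
1. the lid is swung down, within 0.1 rad of shut, with the lock still open (under 0.6 rad) (value of joint lid below 0.1 rad and value of joint lock below 0.6 rad), for 0.2 s.
2. with the key's blade in the slot (tip within 15 mm of the centre of its floor), the lock is turned to at least 1.38 rad with the lid shut (under 0.022 rad) (distance between key_tip and slot below 0.015 m and value of joint lock above 1.38 rad and value of joint lid below 0.022 rad), for 0.2 s.
At the end, for the whole second after the job is handed in: Lock at 1.38 rad or more, lid shut (under 0.022 rad) with nothing pressing on it; the key upright (under 0.12 rad) in its pocket, blade within 12 mm of the pocket's centre, handle within 4 mm of resting on its mouth; glass and mug upright where they stood (30 mm) (value of joint lock above 1.38 rad and value of joint lid below 0.022 rad and horizontal distance between key_tip and pocket below 0.012 m and z of key_grip in the frame of pocket below 0.033 m and angle between key_grip's own z axis and vertical below 0.12 rad and angle between each of tumbler, mug's own z axis and vertical below 0.1 rad and distance of each of tumbler, mug from where it was at the start of the episode below 0.03 m); the robot touches nothing.
It fails at once if the glass is moved by more than 30 mm (distance of tumbler from where it was at the start of the episode above 0.03 m).
It fails at once if the mug is moved by more than 30 mm (distance of mug from where it was at the start of the episode above 0.03 m).
It also fails if it takes over 64 s, if anything falls off the work surface, if the arm or the gripper's body presses on something with over 40 N, if the wrist force passes 120 N, or if a joint passes its speed limit or range.

### The arm

A 7-joint arm with a two-finger parallel gripper is mounted at the origin on a cart in front of the work surface, level with it; the furniture and walls round the work are solid. World frame = base frame: x ahead of the robot, y to its left, z up, the work surface at z = 0. Lengths are in m, angles in rad, forces in N, time in s.
With the tool pointing down it reaches from about 0.425 to 0.875 m from the base axis. Payload 4.7 kg.
Tool frame: the origin (TCP) lies midway between the tips of the shut fingers; the grasp point (between the pads) lies 19 mm behind it; z points along the fingers, y is the line along which they close (so a half turn about z gives the same grasp; the last joint's range is limited). The gripper opens to 85 mm and grips with 20 to 120 N. Pads are 22 mm wide; open, the fingers measure 114 mm over their backs; the gripper's body (76 mm by 85 mm) begins 54 mm behind the grasp point. The pads swing forward as they close: fully open they stand 13 mm farther back than shut.
Start: joints at [1.287, 0.321, -0.07, 1.45, 0.023, 1.371, -0.057], TCP at [0.191, -0.621, 0.231] pointing down, gripper open.
Joint ranges: [-2.86, 2.86], [-0.3, 2.09], [-1.38, 1.24], [0.06, 2.45], [-1.56, 4.7], [0.09, 2.05], [-2.69, 2.69]. Speed limits (rad/s): [2.57, 2.57, 3.14, 3.14, 3.14, 3.14, 3.14].

### API

Orientations are given as a rotation vector (axis times angle).
In Python, from bench import status, cams, ctrl gives the robot as it stands.
- The arm moves only by the tool servo_tool, never from a script. Its argument "commands" is text: rows parted by semicolons, each of 7 numbers parted by spaces: the shift along the tool's x, y, z in cm, then the turn, a rotation vector about the tool's x, y, z in degrees, then the finger opening in cm, from 0 to 8.54. In form: dx dy dz rx ry rz jaw; .... A call has 1 to 10 rows; each row is the pose to reach, as a shift and turn from the pose commanded when the call began, along the tool's axes at that moment; what a row does not reach only later rows make up. A row lasts 1/12 s, in which the tool goes at most 41.7 mm and 7.16 degrees, less where a joint would pass 70% of its speed; a pose out of reach is approached as far as the arm can. A call with a gripper value outside its range is refused whole. The fingers move at their own pace and stop on an object; the grip force is fixed at half the most. Time passes only in rows, so rows that repeat a pose let the fingers close. It gives the time, the measured TCP pose, the force, the opening and the grip force at its end, in the units of the state.
- status.get_obs(): the state, without advancing time (a new reading comes with each control period).
- cams.snapshot(name): name is "scene" or "top" or "wrist"; returns a dict with "image" (400x640x3 uint8, blue, green, red), "mtx" (3x3 intrinsics, pixels), "R" (3x3) and "t" (3): a world point X has camera coordinates R X + t; the wrist camera has in their place "hand_eye" (4x4, takes a point from camera to tool coordinates, whose origin is the TCP and whose axes are the flange's). Camera axes: x right, y down, z forward; pixel columns grow to the right and rows downward; lengths in m; the calibration is good to about 2 mm. A picture is of the moment at which its call begins: read the wrist's pose just before it. There is no depth.
- ctrl.hand_in(): hands the job in; it is judged then, once.
The state is a dict: "time_s": time; "joint_positions": joint angles; "joint_vel": joint speeds; "joint_torque": joint torques, N m; "ee_pos": TCP position; "tool_rot": TCP orientation; "wrist_force": force on the tool from outside, world axes, zero at the start; "wrist_torque": the same for the moment, N m; "opening": finger opening in m; "grip_force": force on a finger pad.
Only numpy, scipy, OpenCV 4.12 (cv2) and the standard library are available. Lean on these libraries where they do the work, as an engineer would, in place of code of your own. Each camera call takes 0.05 s, during which the arm holds its last target. There are 200 camera calls.

## Working session

There is one attempt and no reset: what is moved stays moved. The work goes in short steps, Python scripts to look and compute and a tool call to move; the robot and the scene stay as the last step left them, time stands still between calls to the robot, and variables do not carry over. Pictures are saved under pics/ and viewed, at most 10 in all, crops included, and the job is handed in when it is done.

Besides the shell and the picture viewer there is one more tool, called after "Request:" as name(argument=value, ...) on one line, values as JSON. servo_tool: Moves the arm, as the interface text tells. Its arguments: {"type":"object","properties":{"commands":{"type":"string"}},"required":["commands"]}

```bash
ls; mkdir -p pics
python3 - <<'E'
from bench import status,cams
import cv2,numpy as np
o=status.get_obs()
print(o)
for n in("scene","top"):
    s=cams.snapshot(n); cv2.imwrite(f"pics/{n}0.png",s["image"]); np.savez(f"{n}.npz",**{k:v for k,v in s.items()})
    print(n,s["mtx"].tolist(),s["R"].tolist(),s["t"].tolist())
s=cams.snapshot("wrist");print(s["hand_eye"].tolist(),s["mtx"].tolist());cv2.imwrite("pics/w0.png",s["image"])
E
```

```text
pics
{'time_s': 0.0, 'joint_positions': array([ 1.28713898,  0.32186231, -0.07007234,  1.45171543,  0.02260514,
        1.37077843, -0.05690774]), 'joint_vel': array([-0.00160099,  0.00035531, -0.00117588,  0.00072746,  0.00046577,
       -0.0012958 ,  0.00033041]), 'joint_torque': array([ 4.65272133e-04, -4.93589938e+01, -3.81612210e-01, -3.14334762e+01,
        1.30833790e-02,  1.12971431e-02, -2.23662923e-06]), 'ee_pos': array([ 0.19047715, -0.62088886,  0.23017758]), 'tool_rot': array([-3.10492290e+00, -4.65723280e-01,  6.27222388e-04]), 'wrist_force': array([-0.02578692,  0.31598642,  0.27015273]), 'wrist_torque': array([ 0.0227436 , -0.00664694,  0.01311237]), 'grip_force': 0.0, 'opening': 0.08542375645702352}
scene [[379.95667514987656, 0.0, 317.1092528878469], [0.0, 379.95667514987656, 204.8050218189597], [0.0, 0.0, 1.0]] [[-0.7074987806357734, -0.7067100772583563, 0.0025183527119109535], [-0.4914859849354073, 0.4894676370868085, -0.7203214274591093], [0.5078257594992266, -0.510864266656168, -0.6936358547846914]] [0.4267164312593697, 0.2690979120931782, 0.7085740526654984]
top [[398.35872252658476, 0.0, 323.37856209164204], [0.0, 398.35872252658476, 195.3675150358118], [0.0, 0.0, 1.0]] [[-0.020276075972124843, -0.9997520041738209, 0.009209283012324218], [-0.9831585966537213, 0.01826451707430209, -0.18183943808186484], [0.18162613955336512, -0.012741176023860011, -0.9832851101610715]] [0.0710292663376203, 0.5554674168249087, 1.0464133594703786]
[[-0.00013251447879342694, -0.9577550266709904, -0.28758527661610284, 0.07411516435116634], [0.9999998347238123, 3.397524120015655e-05, -0.000573932076341212, -0.00034020809902013394], [0.0005594571102221544, -0.28758530513941494, 0.9577548638746806, -0.14194824086198424], [0.0, 0.0, 0.0, 1.0]] [[302.89358635848697, 0.0, 317.3582391991833], [0.0, 302.89358635848697, 193.8644147569986], [0.0, 0.0, 1.0]]
```

View pics/scene0.png

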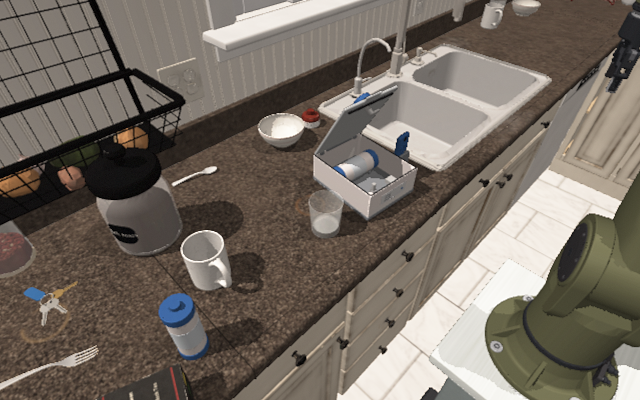

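View pics/top0.png

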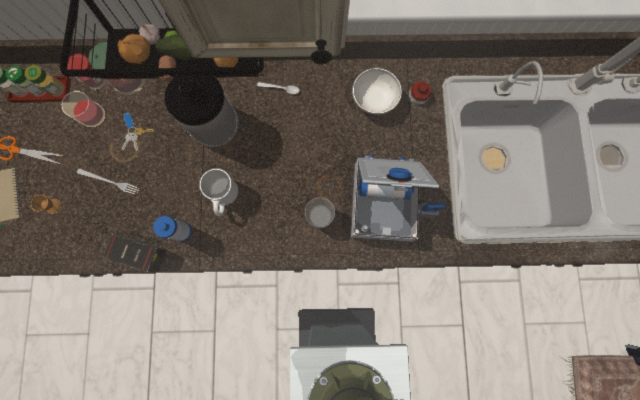

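The scene view shows the open filter at about (365,165), the key at (402,143) and the glass at (325,215). In the top view the filter is at about (387,205), the key at (432,208), the glass at (320,213) and the mug at (218,187). I'll enlarge both.

Run:
```python
import cv2,numpy as np
a=cv2.imread("pics/scene0.png")[75:225,300:430]; b=cv2.imread("pics/top0.png")[145:245,345:450]
a=cv2.resize(a,None,fx=3,fy=3,interpolation=cv2.INTER_CUBIC);b=cv2.resize(b,None,fx=3.8,fy=3.8,interpolation=cv2.INTER_CUBIC)
c=np.zeros((460,800,3),np.uint8);c[:450,:390]=a;c[:380,395:395+399]=b
cv2.imwrite("pics/c1.png",c)
```

```text
(no output)
```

View pics/c1.png

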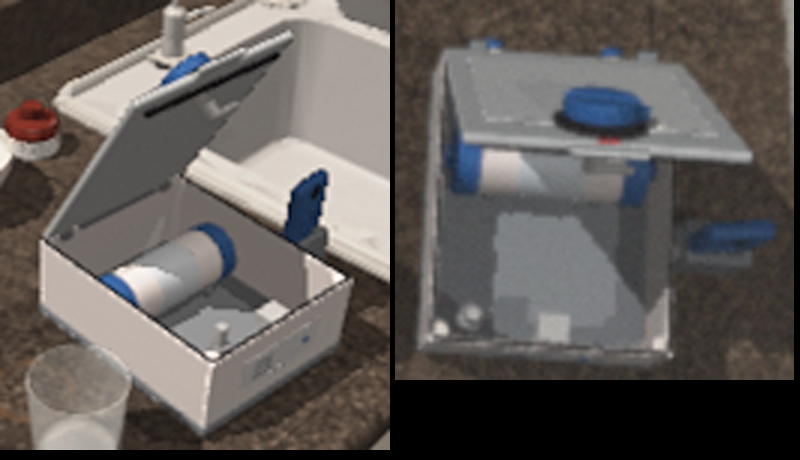

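```bash
cat > h.py <<'E'
import numpy as np,cv2
from scipy.optimize import least_squares
from scipy.spatial.transform import Rotation as Ro
C={n:dict(np.load(n+".npz")) for n in("scene","top")}
def proj(n,X):
    c=C[n];p=c["mtx"]@(c["R"]@np.asarray(X)+c["t"]);return p[:2]/p[2]
def tri(a,b):
    return least_squares(lambda X:np.r_[proj("scene",X)-a,proj("top",X)-b],[.6,-.1,.1]).x
def lidpt(r,h,y,th): # filter frame
    return np.array([.1-r*np.cos(th)+h*np.sin(th),y,.0925+r*np.sin(th)+h*np.cos(th)])
def W(p,P):
    x,y,a=p[:3];return np.array([x+P[0]*np.cos(a)-P[1]*np.sin(a),y+P[0]*np.sin(a)+P[1]*np.cos(a),P[2]])
E
python3 - <<'E'
from h import *
print("FL",tri((370,194),(351.6,236.6)),"FR",tri((416.7,169),(416.8,238.4)))
print("lidL",tri((345,110),(364.7,181.8)),"lidR",tri((396.7,86.7),(438.4,186.3)))
print("keytop",tri((403.3,132.3),(436,206)))
def obs(p):
    th=p[3]
    return [("scene",W(p,(-.105,.085,.088)),(370,194)),("top",W(p,(-.105,.085,.088)),(351.6,236.6)),
    ("scene",W(p,(-.105,-.085,.088)),(416.7,169)),("top",W(p,(-.105,-.085,.088)),(416.8,238.4)),
    ("scene",W(p,(.105,.085,.088)),(314,154.3)),
    ("scene",W(p,lidpt(.205,.004,.085,th)),(345,110)),("top",W(p,lidpt(.205,.0,.085,th)),(364.7,181.8)),
    ("scene",W(p,lidpt(.205,.004,-.085,th)),(396.7,86.7)),("top",W(p,lidpt(.205,.0,-.085,th)),(438.4,186.3))]
r=least_squares(lambda p:np.concatenate([proj(n,X)-u for n,X,u in obs(p)]),[.6,-.15,0,1])
print(r.x,r.fun.reshape(-1,2).round(1).tolist()); p=r.x
print("lidfront",W(p,lidpt(.2,.004,0,p[3])),"lock shut",W(p,(-.07,0,.104)),"pocket",W(p,(-.02,-.119,.072)))
for n in C: print(n,"keytop pred",proj(n,W(p,(-.02,-.119,.13))),"keybot",proj(n,W(p,(-.02,-.119,.072))))
# tumbler/mug base on table, rough from top
E
```

```text
FL [ 0.43960332 -0.00856789  0.10163695] FR [ 0.43050845 -0.18297104  0.08182759]
lidL [ 0.54708377 -0.0290896   0.26378043] lidR [ 0.53269523 -0.19314304  0.26476983]
keytop [ 0.50885043 -0.2226417   0.13621545]
[ 0.54160241 -0.10865637 -0.09087609  1.02722577] [[-0.0, 2.2], [1.4, -2.2], [0.6, -1.9], [1.1, 0.6], [-1.5, 0.2], [-1.0, -1.6], [-2.5, 1.0], [0.7, -1.9], [0.5, 1.9]]
lidfront [ 0.54158691 -0.10865496  0.26574227] lock shut [ 0.47189126 -0.1023038   0.104     ] pocket [ 0.51088556 -0.22535031  0.072     ]
scene keytop pred [403.14782608 133.65590302] keybot [399.7439184  151.79036737]
top keytop pred [436.16515697 205.35580227] keybot [429.96223181 208.74589033]
```

```bash
cat >> h.py <<'E'
P=np.array([ 0.5416,-0.10866,-0.0909,1.027])
def to(X,yaw=None,ref=None):
    """command numbers (cm, deg) from the pose now to TCP X, tool pointing down with tool x at yaw"""
    from bench import status
    o=status.get_obs();R=Ro.from_rotvec(o["tool_rot"]).as_matrix()
    d=R.T@(np.asarray(X)-o["ee_pos"])*100
    if yaw is None: r=np.zeros(3)
    else:
        G=np.array([[np.cos(yaw),np.sin(yaw),0],[np.sin(yaw),-np.cos(yaw),0],[0,0,-1]])
        r=np.degrees(Ro.from_matrix(R.T@G).as_rotvec())
    return d.round(2).tolist()+r.round(1).tolist()
E
python3 - <<'E'
from h import *
yaw=np.pi/2+P[2]
print(to([.19,-.62,.34]),to(W(P,lidpt(.17,.05,.05,1.027)),yaw), W(P,lidpt(.17,.05,.05,1.027)))
E
```

```text
[-0.03, -0.13, -10.95, 0.0, 0.0, 0.0] [55.56, -41.23, -3.28, -0.1, -0.0, -67.7] [ 0.60074387 -0.06384375  0.26384704]
```

Request:
servo_tool(commands="0 0 -4 0 0 0 0; 0 0 -8 0 0 -5 0; 0 0 -11 0 0 -10 0; 55.5 -41.2 -11 0 0 -67.7 0; 55.5 -41.2 -11 0 0 -67.7 0; 55.5 -41.2 -11 0 0 -67.7 0; 55.5 -41.2 -11 0 0 -67.7 0; 55.5 -41.2 -11 0 0 -67.7 0; 55.5 -41.2 -11 0 0 -67.7 0; 55.5 -41.2 -11 0 0 -67.7 0")

```text
time_s: 0.98
ee_pos: [0.3643, -0.3845, 0.3412]
tool_rot: [-2.449, -1.967, 0.001]
wrist_force: [-0.0, -0.1, -0.2]
opening: 0.0002
grip_force: 0.0
```

Run:
```python
from h import *
yaw=np.pi/2+P[2]
X=W(P,lidpt(.17,.05,.05,1.027));X[2]=.34
print(to(X,yaw))
```

```text
[36.42, 16.17, 0.1, -0.0, 0.0, -7.3]
```

Request:
servo_tool(commands="36.4 16.2 0.1 0 0 -7.3 0; 36.4 16.2 0.1 0 0 -7.3 0; 36.4 16.2 0.1 0 0 -7.3 0; 36.4 16.2 0.1 0 0 -7.3 0; 36.4 16.2 0.1 0 0 -7.3 0; 36.4 16.2 0.1 0 0 -7.3 0; 36.4 16.2 0.1 0 0 -7.3 0; 36.4 16.2 0.1 0 0 -7.3 0; 36.4 16.2 0.1 0 0 -7.3 0; 36.4 16.2 0.1 0 0 -7.3 0")

```text
time_s: 1.82
ee_pos: [0.6037, -0.0619, 0.3398]
tool_rot: [-2.318, -2.117, -0.003]
wrist_force: [-0.2, -0.3, -0.4]
opening: -0.0
grip_force: 0.0
```

Run:
```python
from h import *
from bench import status
yaw=np.pi/2+P[2]
o=status.get_obs();print(o["ee_pos"],o["joint_positions"].round(2))
print(to(W(P,lidpt(.17,.05,.05,1.027)),yaw))
for th in np.arange(1.1,0.0,-.1): print(round(th,2),to(W(P,lidpt(.17,.003,.05,th)),yaw))
```

```text
[ 0.60374921 -0.06192343  0.33984614] [ 0.6   0.26 -0.68  1.37  0.16  1.57 -0.15]
[-0.24, -0.28, 7.6, 0.0, -0.2, 0.0]
1.1 [-0.25, -3.21, 9.45, 0.0, -0.2, 0.0]
1.0 [-0.25, -4.7, 10.27, 0.0, -0.2, 0.0]
0.9 [-0.25, -6.1, 11.23, 0.0, -0.2, 0.0]
0.8 [-0.25, -7.39, 12.33, 0.0, -0.2, 0.0]
0.7 [-0.26, -8.57, 13.55, 0.0, -0.2, 0.0]
0.6 [-0.26, -9.63, 14.89, 0.0, -0.2, 0.0]
0.5 [-0.26, -10.54, 16.32, 0.0, -0.2, 0.0]
0.4 [-0.27, -11.31, 17.84, 0.0, -0.2, 0.0]
0.3 [-0.27, -11.92, 19.42, 0.0, -0.2, 0.0]
0.2 [-0.28, -12.37, 21.06, 0.0, -0.2, 0.0]
0.1 [-0.28, -12.65, 22.74, 0.0, -0.2, 0.0]
```

Request:
servo_tool(commands="0 0 4 0 0 0 0; 0 0 7.6 0 0 0 0; 0 -1.8 8.7 0 0 0 0; 0 -3.2 9.4 0 0 0 0; 0 -4 9.9 0 0 0 0; 0 -4.7 10.3 0 0 0 0; 0 -5.4 10.8 0 0 0 0; 0 -6.1 11.2 0 0 0 0; 0 -6.8 11.8 0 0 0 0; 0 -7.4 12.3 0 0 0 0")

```text
time_s: 2.65
ee_pos: [0.528, -0.0604, 0.2169]
tool_rot: [2.325, 2.112, 0.0]
wrist_force: [0.5, -0.0, 0.2]
opening: 0.0
grip_force: 0.3
```

Request:
servo_tool(commands="0 -1.2 1.3 0 0 0 0; 0 -2.2 2.6 0 0 0 0; 0 -3.1 4 0 0 0 0; 0 -3.9 5.5 0 0 0 0; 0 -4.5 7.1 0 0 0 0; 0 -5 8.8 0 0 0 0; 0 -5.2 10.4 0 0 0 0; 0 -5.3 11.1 0 0 0 0; 0 -5.3 11.5 0 0 0 0; 0 -5.3 11.5 0 0 0 0")

```text
time_s: 3.48
ee_pos: [0.4752, -0.0552, 0.1019]
tool_rot: [-2.325, -2.111, 0.002]
wrist_force: [-1.0, -0.5, 1.4]
opening: 0.0
grip_force: 0.7
```

Request:
servo_tool(commands="0 0 0 0 0 0 0; 0 0 0 0 0 0 0; 0 0 -3 0 0 0 0; 0 0 -7 0 0 0 4; 0 0 -11 0 0 0 8.5; 0 0 -13 0 0 0 8.5; 0 0 -13 0 0 0 8.5; 0 0 -13 0 0 0 8.5")

```text
time_s: 4.15
ee_pos: [0.4772, -0.0554, 0.2342]
tool_rot: [2.323, 2.11, 0.003]
wrist_force: [-0.1, -0.2, -0.5]
opening: 0.061
grip_force: 0.0
```

Run:
```python
from h import *
from bench import status,cams
o=status.get_obs();print(o["ee_pos"],o["tool_rot"],o["wrist_force"])
s=cams.snapshot("wrist");np.savez("w1.npz",ee=o["ee_pos"],rot=o["tool_rot"],**s)
a=cams.snapshot("scene")["image"][75:225,300:430];b=cams.snapshot("top")["image"][145:245,345:450]
cv2.imwrite("pics/w1.png",s["image"])
a=cv2.resize(a,None,fx=3,fy=3,interpolation=cv2.INTER_CUBIC);b=cv2.resize(b,None,fx=3.8,fy=3.8,interpolation=cv2.INTER_CUBIC)
c=np.zeros((460,800,3),np.uint8);c[:450,:390]=a;c[:380,395:395+399]=b
cv2.imwrite("pics/c2.png",c)
```

```text
[ 0.47716031 -0.05537577  0.23417228] [2.32252293 2.10953042 0.0033695 ] [-0.06163769 -0.17788505 -0.52485253]
```

View pics/w1.png

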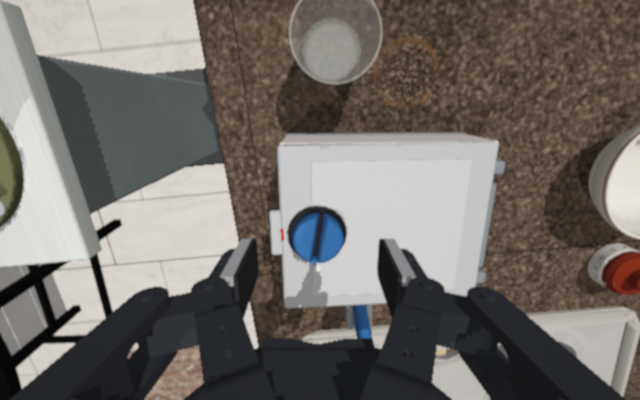

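View pics/c2.png

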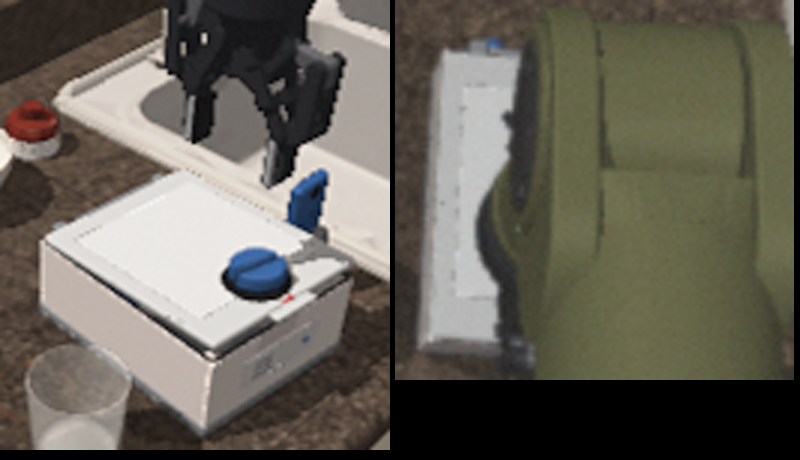

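The lid is down and ajar. In the wrist view the lock head is at (318,236) with its slot from (323,208) to (314,262). The glass is untouched, and the key handle shows at (362,320).

```bash
cat >> h.py <<'E'
def ray(f,u):
    d=dict(np.load(f));H=d["hand_eye"];R=Ro.from_rotvec(d["rot"]).as_matrix()
    v=np.linalg.inv(d["mtx"])@np.array([u[0],u[1],1.])
    return R@H[:3,3]+d["ee"],R@(H[:3,:3]@v)
def sray(n,u):
    c=C[n];return -c["R"].T@c["t"],c["R"].T@(np.linalg.inv(c["mtx"])@np.array([u[0],u[1],1.]))
def meet(*rays):
    A=np.zeros((3,3));b=np.zeros(3)
    for o,d in rays:
        d=d/np.linalg.norm(d);M=np.eye(3)-np.outer(d,d);A+=M;b+=M@o
    X=np.linalg.solve(A,b);return X,[float(np.linalg.norm(np.cross(X-o,d/np.linalg.norm(d)))) for o,d in rays]
def onz(r,z): return r[0]+r[1]*(z-r[0][2])/r[1][2]
E
python3 - <<'E'
from h import *
w="w1.npz"
print("lock meet",meet(ray(w,(318.5,235)),sray("scene",(386.3,163.3))), "pred ajar",W(P,lidpt(.17,.022,0,.06)))
z=.1245
for u in[(323,208),(314,262),(318.5,235)]: print(onz(ray(w,u),z))
a=onz(ray(w,(323,208)),z)-onz(ray(w,(314,262)),z);print("slot ang",np.arctan2(-a[0],a[1]),"filter yaw",P[2])
for n,u,q in[("FL",(279,140),(-.105,.085)),("FR",(285,304),(-.105,-.085))]: print(n,onz(ray(w,u),.107),W(P,(*q,.107)))
for n,u,q in[("BL",(497,140),(.1,.085)),("BR",(487,303),(.1,-.085))]: print(n,onz(ray(w,u),.0965),W(P,(*q,.0965)))
print("key c",meet(ray(w,(362,320)),sray("scene",(402.5,142))))
print("keytop",meet(sray("top",(436,206)),sray("scene",(403.3,132.3)))[0])
E
```

```text
lock meet (array([ 0.47301247, -0.10087146,  0.11996633]), [0.003433299619727315, 0.0034332996197272646]) pred ajar [ 0.47350741 -0.10245328  0.12465429]
[ 0.48178386 -0.07053503  0.1245    ]
[ 0.4686251  -0.12271222  0.1245    ]
[ 0.47538818 -0.09589522  0.1245    ]
slot ang -0.24704220343149805 filter yaw -0.0909
FL [ 0.44882398 -0.00981638  0.107     ] [ 0.44474936 -0.01447957  0.107     ]
FR [ 0.43263554 -0.17829833  0.107     ] [ 0.42931763 -0.18377771  0.107     ]
BL [ 0.64637139 -0.0302163   0.0965    ] [ 0.64890301 -0.03308841  0.0965    ]
BR [ 0.64863406 -0.20648119  0.0965    ] [ 0.63347128 -0.20238656  0.0965    ]
key c (array([ 0.50839407, -0.21489429,  0.10592275]), [0.0069370459002267, 0.006937045900226777])
keytop [ 0.50883955 -0.22259238  0.13627957]
```

Run:
```python
from h import *
X=W(P,(-.02,-.119,.19));X[1]+=.002
print(to(X,np.pi/2+P[2]))
```

```text
[-16.39, 5.18, 4.1, -0.1, -0.0, -0.3]
```

Request:
servo_tool(commands="-16.4 5.2 0 0 0 -0.3 8.5; -16.4 5.2 0 0 0 -0.3 8.5; -16.4 5.2 0 0 0 -0.3 8.5; -16.4 5.2 0 0 0 -0.3 8.5; -16.4 5.2 2 0 0 -0.3 8.5; -16.4 5.2 4.1 0 0 -0.3 8.5; -16.4 5.2 4.1 0 0 -0.3 8.5; -16.4 5.2 4.1 0 0 -0.3 8.5; -16.4 5.2 4.1 0 0 -0.3 8.5")

```text
time_s: 5.05
ee_pos: [0.5121, -0.2227, 0.1916]
tool_rot: [-2.318, -2.12, -0.0]
wrist_force: [-0.2, -0.0, -0.1]
opening: 0.085
grip_force: 0.0
```

Run:
```python
from h import *
from bench import status,cams
o=status.get_obs();print(o["ee_pos"],o["tool_rot"],o["opening"])
s=cams.snapshot("wrist");np.savez("w2.npz",ee=o["ee_pos"],rot=o["tool_rot"],**s)
a=s["image"][100:400,200:460]
cv2.imwrite("pics/w2.png",cv2.resize(a,None,fx=2,fy=2,interpolation=cv2.INTER_CUBIC))
for P3 in [(-.02,-.119,.13),(-.02,-.119,.101)]:
    X=W(P,P3);R=Ro.from_rotvec(o["tool_rot"]).as_matrix();t=R.T@(X-o["ee_pos"]);H=s["hand_eye"];c=H[:3,:3].T@(t-H[:3,3]);p=s["mtx"]@c;print(p[:2]/p[2])
```

```text
[ 0.51205606 -0.22267424  0.19156829] [-2.31824075e+00 -2.11976119e+00 -1.40134898e-04] 0.08498016804000239
[315.22189154 214.84229517]
[315.46521234 202.15974391]
```

View pics/w2.png

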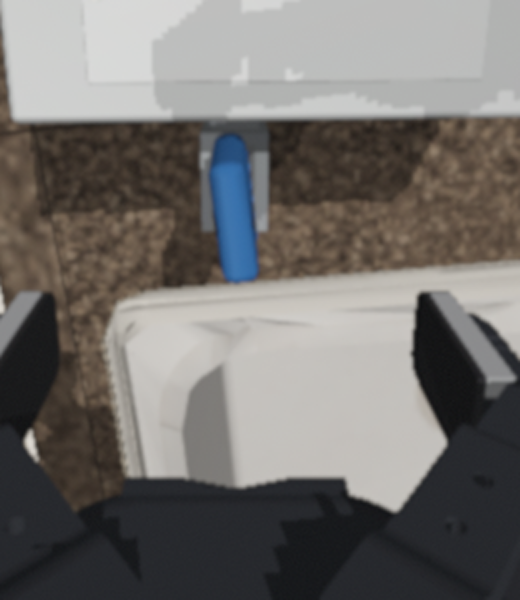

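The close view shows the key handle's top face centred near (318,211) full-frame, with the pocket around it. That matches the prediction within about 2 mm, so the TCP is above it and I can descend and grip.

Request:
servo_tool(commands="0 0 3 0 0 0 8.5; 0 0 6 0 0 0 8.5; 0 0 9 0 0 0 8.5; 0 0 10.6 0 0 0 8.5; 0 0 10.6 0 0 0 6; 0 0 10.6 0 0 0 3; 0 0 10.6 0 0 0 0; 0 0 10.6 0 0 0 0; 0 0 10.6 0 0 0 0; 0 0 10.6 0 0 0 0")

```text
time_s: 5.93
ee_pos: [0.5126, -0.2239, 0.0868]
tool_rot: [2.318, 2.117, 0.001]
wrist_force: [-0.9, 1.0, 4.4]
opening: 0.0135
grip_force: 58.4
```

Request:
servo_tool(commands="0 0 0 0 0 0 0; 0 0 0 0 0 0 0; 0 0 0 0 0 0 0; 0 0 0 0 0 0 0")

```text
time_s: 6.27
ee_pos: [0.5127, -0.2239, 0.0868]
tool_rot: [2.318, 2.117, 0.001]
wrist_force: [-0.6, 1.1, 5.4]
opening: 0.013
grip_force: 58.9
```

Request:
servo_tool(commands="0 0 -1 0 0 0 0; 0 0 -3 0 0 0 0; 0 0 -6 0 0 0 0; 0 0 -9 0 0 0 0; 0 0 -12.3 0 0 0 0; 0 0 -12.3 0 0 0 0; 0 0 -12.3 0 0 0 0")

```text
time_s: 6.85
ee_pos: [0.513, -0.2239, 0.2108]
tool_rot: [2.317, 2.115, 0.002]
wrist_force: [-0.7, -0.4, -1.5]
opening: 0.0133
grip_force: 59.1
```

Run:
```python
from h import *
print(to([.4745,-.0995,.208],np.pi/2-.243))
```

```text
[12.04, -4.97, 0.24, 0.2, 0.1, 8.7]
```

Request:
servo_tool(commands="4 -1.7 0 0 0 3 0; 8 -3.3 0 0 0 6 0; 12 -5 0.2 0.2 0 8.7 0; 12 -5 0.2 0.2 0 8.7 0; 12 -5 0.2 0.2 0 8.7 0; 12 -5 0.2 0.2 0 8.7 0; 12 -5 0.2 0.2 0 8.7 0")

```text
time_s: 7.43
ee_pos: [0.4726, -0.101, 0.2056]
tool_rot: [-2.473, -1.932, 0.005]
wrist_force: [-0.3, 0.7, -0.9]
opening: 0.0132
grip_force: 59.0
```

Run:
```python
from h import *
from bench import status,cams
o=status.get_obs();print(o["ee_pos"],o["tool_rot"],o["opening"])
s=cams.snapshot("wrist");np.savez("w3.npz",ee=o["ee_pos"],rot=o["tool_rot"],**s)
t=cams.snapshot("scene")["image"];cv2.imwrite("pics/s3.png",t)
a=cv2.resize(s["image"][130:330,230:410],None,fx=2.6,fy=2.6,interpolation=cv2.INTER_CUBIC)
b=cv2.resize(t[90:190,355:415],None,fx=5.2,fy=5.2,interpolation=cv2.INTER_CUBIC)
c=np.zeros((520,800,3),np.uint8);c[:a.shape[0],:a.shape[1]]=a;c[:520,480:792]=b[:520]
cv2.imwrite("pics/c3.png",c)
```

```text
[ 0.47262738 -0.10104617  0.20563774] [-2.47316857 -1.93208167  0.00497918] 0.013244827413486263
```

View pics/c3.png

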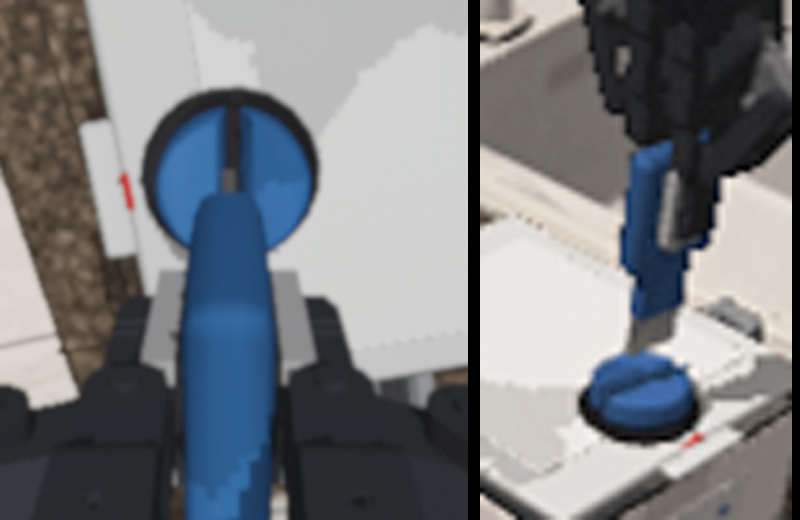

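The blade tip's forward end shows at crop (229,170), directly in line with the slot, which runs nearly vertically at crop x≈232. The lock head is centred at about crop (231,175). I'll compute the offset.

Run:
```python
from h import *
w="w3.npz";c=lambda x,y:(230+x/2.6,130+y/2.6)
d=dict(np.load(w));R=Ro.from_rotvec(d["rot"]).as_matrix()
T=lambda X:(R.T@(X-d["ee"])*1000).round(1)
print("tool z",R[:,2])
z=.1245
L=onz(ray(w,c(231,174)),z);print("lock",L,T(L),"at floor",T(np.array([L[0],L[1],.114])))
for u in[(231,103),(233,245)]:print(T(onz(ray(w,c(*u)),z)))
print("blade fwd end",T(onz(ray(w,c(229.5,169)),d["ee"][2]-.0628)))
print("slot line",T(onz(ray(w,c(231,105)),z)),T(onz(ray(w,c(233,165)),z)))
print("scene lock",meet(ray(w,c(231,174)),sray("scene",(355+163/5.2,90+375/5.2))))
print(to([d["ee"][0],d["ee"][1],.16],np.pi/2-.243))
```

```text
tool z [-4.46866297e-03  5.65939951e-04 -9.99989855e-01]
lock [ 0.47498192 -0.09688013  0.1245    ] [ 4.7  1.6 81.1] at floor [ 4.7  1.7 91.6]
[26.1  1.6 81.1]
[-18.    2.3  81.1]
blade fwd end [11.8  1.1 62.8]
slot line [25.5  1.6 81.1] [ 7.4  2.2 81.1]
scene lock (array([ 0.47255072, -0.09921473,  0.12517768]), [0.0034322099446298417, 0.0034322099446298425])
[-0.01, -0.0, 4.58, -0.2, -0.0, -0.1]
```

Request:
servo_tool(commands="0.4 0.07 0 0 0 0 0; 0.4 0.07 0.6 0 0 0 0; 0.4 0.07 1.2 0 0 0 0; 0.4 0.07 1.8 0 0 0 0; 0.4 0.07 2.3 0 0 0 0; 0.4 0.07 2.6 0 0 0 0; 0.4 0.07 2.6 0 0 0 0")

```text
time_s: 8.12
ee_pos: [0.4744, -0.0958, 0.1795]
tool_rot: [-2.472, -1.934, 0.004]
wrist_force: [0.0, 0.1, -0.8]
opening: 0.0132
grip_force: 59.0
```

Request:
servo_tool(commands="0 0 0.3 0 0 0 0; 0 -0.03 0.6 0 0 0 0; 0 -0.05 0.9 0 0 0 0; 0 -0.08 1.1 0 0 0 0; 0 -0.1 1.3 0 0 0 0; 0 -0.1 1.3 0 0 0 0; 0 -0.1 1.3 0 0 0 0")

```text
time_s: 8.7
ee_pos: [0.4737, -0.0956, 0.1674]
tool_rot: [-2.472, -1.935, 0.003]
wrist_force: [1.1, -0.8, 1.7]
opening: 0.0135
grip_force: 59.6
```

Request:
servo_tool(commands="0 0 0.2 0 0 0 0; 0 0 0.3 0 0 0 0; 0 0 0.4 0 0 0 0; 0 0 0.4 0 0 0 0")

```text
time_s: 9.03
ee_pos: [0.474, -0.0956, 0.166]
tool_rot: [-2.473, -1.936, 0.004]
wrist_force: [-4.3, 1.2, 18.6]
opening: 0.0131
grip_force: 62.0
```

Request:
servo_tool(commands="0 0 0 0 0 4 0; 0 0 0 0 0 8 0; 0 0 0 0 0 12 0; 0 0 0 0 0 16 0; 0 0 0 0 0 20 0; 0 0 0 0 0 24 0; 0 0 0 0 0 28 0; 0 0 0 0 0 32 0; 0 0 0 0 0 36 0; 0 0 0 0 0 40 0")

```text
time_s: 9.87
ee_pos: [0.477, -0.0973, 0.1663]
tool_rot: [2.984, 0.966, 0.006]
wrist_force: [3.2, -3.1, 10.7]
opening: 0.0132
grip_force: 60.6
```

Run:
```python
from h import *
from bench import status,cams
o=status.get_obs();print(o["wrist_torque"],o["joint_positions"].round(2))
R=Ro.from_rotvec(o["tool_rot"]).as_matrix();print("yaw key rel filter (cw, rad)",P[2]-(np.arctan2(R[1,0],R[0,0])-np.pi/2),R[:,2])
```

```text
[-1.03015212 -0.91251547  0.17058517] [ 0.74  0.04 -0.61  1.92  0.03  1.19 -0.82]
yaw key rel filter (cw, rad) 0.8534277987004019 [ 0.00514865 -0.00372506 -0.99997981]
```

Request:
servo_tool(commands="0 0 0 0 0 5 0; 0 0 0 0 0 10 0; 0 0 0 0 0 15 0; 0 0 0 0 0 20 0; 0 0 0 0 0 25 0; 0 0 0 0 0 30 0; 0 0 0 0 0 34 0; 0 0 0 0 0 38 0; 0 0 0 0 0 42 0; 0 0 0 0 0 42 0")

```text
time_s: 10.7
ee_pos: [0.4782, -0.1013, 0.1666]
tool_rot: [3.128, -0.169, 0.014]
wrist_force: [6.4, -9.8, 5.8]
opening: 0.0133
grip_force: 60.1
```

```bash
cat > y.py <<'E'
from h import *
from bench import status,cams
o=status.get_obs();print(o["wrist_torque"],o["joint_positions"].round(2))
R=Ro.from_rotvec(o["tool_rot"]).as_matrix();print("yaw key rel filter (cw, rad)",P[2]-(np.arctan2(R[1,0],R[0,0])-np.pi/2),R[:,2])
E
python3 y.py
```

```text
[-2.8891535  -1.73438941  0.055108  ] [ 0.72  0.04 -0.58  1.92  0.03  1.18 -1.55]
yaw key rel filter (cw, rad) 1.5878295979210446 [ 0.00874798 -0.00913782 -0.99991998]
```

Request:
servo_tool(commands="0 0.2 0 0 0 0 0; 0 0.4 0 0 0 0 0; 0.2 0.5 0 0 0 2 0; 0.2 0.5 0 0 0 4 0; 0.2 0.5 0 0 0 6 0; 0.2 0.5 0 0 0 8 0; 0.2 0.5 0 0 0 8 0; 0.2 0.5 0 0 0 8 0")

```text
time_s: 11.37
ee_pos: [0.4784, -0.1028, 0.1663]
tool_rot: [3.115, -0.378, 0.008]
wrist_force: [2.2, -3.9, 10.8]
opening: 0.0132
grip_force: 61.1
```

```bash
python3 y.py
```

```text
[-0.98198081 -0.71373293  0.6168674 ] [ 0.72  0.05 -0.58  1.91  0.03  1.19 -1.68]
yaw key rel filter (cw, rad) 1.7214972543818994 [ 0.00479583 -0.00444217 -0.99997863]
```

The wrist torque jumped to 0.62 N·m at 1.72 rad, so the lock is against its stop. I'll back off slightly, lift out and check.

Request:
servo_tool(commands="0 0 0 0 0 -2 0; 0 0 -0.1 0 0 -5 0; 0 0 -0.4 0 0 -7 0; 0 0 -0.8 0 0 -7 0; 0 0 -1.5 0 0 -7 0; 0 0 -2.5 0 0 -7 0; 0 0 -4 0 0 -7 0; 0 0 -5 0 0 -7 0; 0 0 -5 0 0 -7 0; 0 0 -5 0 0 -7 0")

```text
time_s: 12.2
ee_pos: [0.4754, -0.1005, 0.2138]
tool_rot: [-3.136, 0.189, 0.004]
wrist_force: [0.0, -0.5, -1.2]
opening: 0.0134
grip_force: 59.1
```

Run:
```python
from h import *
from bench import status,cams
o=status.get_obs();print(o["ee_pos"],o["tool_rot"],o["opening"])
s=cams.snapshot("wrist");np.savez("w4.npz",ee=o["ee_pos"],rot=o["tool_rot"],**s)
t=cams.snapshot("scene")["image"]
a=cv2.resize(s["image"][130:330,230:410],None,fx=2.6,fy=2.6,interpolation=cv2.INTER_CUBIC)
b=cv2.resize(t[90:210,345:417],None,fx=4.3,fy=4.3,interpolation=cv2.INTER_CUBIC)
c=np.zeros((520,800,3),np.uint8);c[:a.shape[0],:a.shape[1]]=a;c[:b.shape[0],480:480+b.shape[1]]=b
cv2.imwrite("pics/c4.png",c)
```

```text
[ 0.4753717  -0.10045077  0.21379938] [-3.13574161  0.18922671  0.00391702] 0.013360272123457676
```

View pics/c4.png

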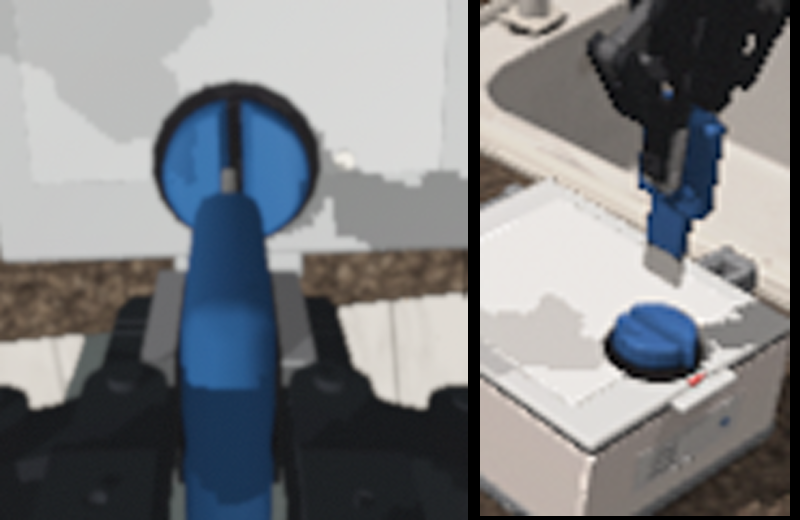

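The slot now points at the red bar on the front, the lid is flush, and the key has not slipped in the grip. Next, the key goes back to the pocket.

```bash
python3 -c "
from h import *
print(to([.513,-.2239,.2138],1.4796))"
```

```text
[5.3, 11.79, -0.14, -0.2, 0.2, -91.7]
```

Request:
servo_tool(commands="0 0 0 0 0 -7 0; 0 0 0 0 0 -14 0; 0 0 0 0 0 -21 0; 1 2 0 0 0 -28 0; 2 4 0 0 0 -35 0; 3 6 0 0 0 -42 0; 4 8 0 0 0 -49 0; 5 10 0 0 0 -56 0; 5.3 11.8 -0.1 0 0 -63 0; 5.3 11.8 -0.1 0 0 -70 0")

```text
time_s: 13.13
ee_pos: [0.5124, -0.229, 0.2125]
tool_rot: [-2.674, -1.643, 0.007]
wrist_force: [-1.0, -0.9, -1.3]
opening: 0.0131
grip_force: 59.1
```

```bash
python3 -c "
from h import *
print(to([.513,-.2239,.2138],1.4796))"
```

```text
[0.48, -0.18, -0.13, -0.3, 0.1, -21.7]
```

Request:
servo_tool(commands="0 0 0 0 0 -7 0; 0 0 0 0 0 -14 0; 0 0 0 -0.3 0 -21.7 0; 0 0 0 -0.3 0 -21.7 0; 0 0 0 -0.3 0 -21.7 0; 0 0 0 -0.3 0 -21.7 0; 0 0 0 -0.3 0 -21.7 0")

```text
time_s: 13.72
ee_pos: [0.5134, -0.2241, 0.2138]
tool_rot: [2.321, 2.115, 0.0]
wrist_force: [0.5, 0.7, -1.4]
opening: 0.0134
grip_force: 59.1
```

Run:
```python
from h import *
print(to([.513,-.2239,.2138],1.4796))
from bench import status,cams
o=status.get_obs();print(o["ee_pos"],o["tool_rot"])
s=cams.snapshot("wrist");np.savez("w5.npz",ee=o["ee_pos"],rot=o["tool_rot"],**s)
a=cv2.resize(s["image"][100:350,190:450],None,fx=2.3,fy=2.3,interpolation=cv2.INTER_CUBIC);cv2.imwrite("pics/c5.png",a)
```

```text
[0.02, -0.04, -0.0, 0.1, 0.0, -0.1]
[ 0.5133587  -0.22412592  0.21377388] [2.32135753e+00 2.11510016e+00 4.65814853e-04]
```

View pics/c5.png

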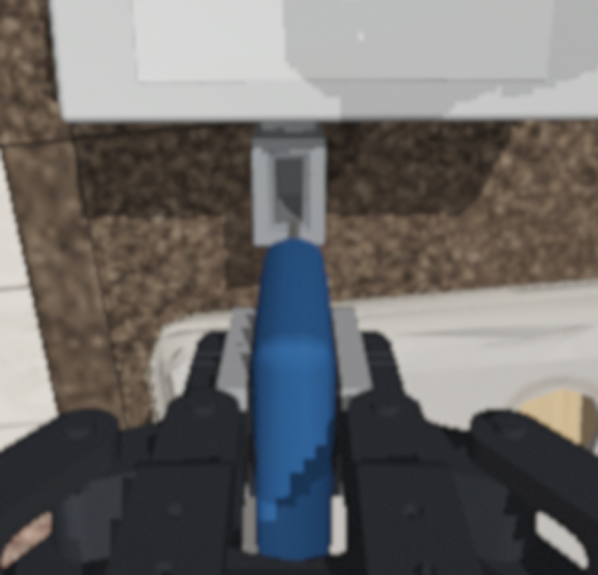

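The pocket mouth centre (crop 289) lies about 1.5–2 mm to the left of the blade (crop 295), so I'll shift slightly as I go down.

Request:
servo_tool(commands="0 -0.15 2 0 0 0 0; 0 -0.15 4.5 0 0 0 0; 0 -0.15 6.5 0 0 0 0; 0 -0.15 7.5 0 0 0 0; 0 -0.15 8.5 0 0 0 0; 0 -0.15 9.5 0 0 0 0; 0 -0.15 10.5 0 0 0 0; 0 -0.15 11.2 0 0 0 0; 0 -0.15 11.2 0 0 0 0")

```text
time_s: 14.52
ee_pos: [0.5115, -0.2239, 0.1007]
tool_rot: [-2.32, -2.118, 0.0]
wrist_force: [-1.0, 1.1, -0.4]
opening: 0.0129
grip_force: 59.1
```

Request:
servo_tool(commands="0 0 0.5 0 0 0 0; 0 0 1 0 0 0 0; 0 0 1.3 0 0 0 0; 0 0 1.5 0 0 0 0; 0 0 1.5 0 0 0 0; 0 0 1.5 0 0 0 0")

```text
time_s: 15.02
ee_pos: [0.5124, -0.2242, 0.0872]
tool_rot: [2.318, 2.117, 0.001]
wrist_force: [-0.3, 0.6, -0.9]
opening: 0.0133
grip_force: 59.1
```

Request:
servo_tool(commands="0 0 0.1 0 0 0 0; 0 0 0.2 0 0 0 0; 0 0 0.3 0 0 0 0; 0 0 0.3 0 0 0 0; 0 0 0.3 0 0 0 0")

```text
time_s: 15.43
ee_pos: [0.5126, -0.2243, 0.0867]
tool_rot: [2.318, 2.116, -0.0]
wrist_force: [-5.3, 2.3, 14.3]
opening: 0.0131
grip_force: 61.5
```

Seated at the same height as when I grasped it. I'll release and retreat.

Request:
servo_tool(commands="0 0 -0.2 0 0 0 0; 0 0 -0.2 0 0 0 2; 0 0 -0.2 0 0 0 4; 0 0 -0.2 0 0 0 6; 0 0 -0.2 0 0 0 7; 0 0 -0.2 0 0 0 7; 0 0 -3 0 0 0 7; 0 0 -6 0 0 0 7; 0 0 -10 0 0 0 7; 0 0 -14 0 0 0 7")

```text
time_s: 16.27
ee_pos: [0.5112, -0.2237, 0.2248]
tool_rot: [-2.32, -2.118, 0.0]
wrist_force: [0.3, -0.9, -0.5]
opening: 0.0703
grip_force: 0.0
```

Request:
servo_tool(commands="0 4 0 0 0 0 7; -2 6 0 0 0 0 7; -6 6 0 0 0 0 7; -9 6 0 0 0 0 7; -9 6 0 0 0 0 7; -9 6 0 0 0 0 7")

```text
time_s: 16.77
ee_pos: [0.5624, -0.322, 0.2231]
tool_rot: [2.325, 2.112, -0.0]
wrist_force: [-0.7, 1.4, -0.2]
opening: 0.0702
grip_force: 0.0
```

Run:
```python
from h import *
from bench import status,cams
o=status.get_obs();print(o["time_s"],o["ee_pos"],o["wrist_force"])
t=cams.snapshot("scene")["image"]
cv2.imwrite("pics/c6.png",cv2.resize(t[90:250,290:430],None,fx=3.7,fy=3.7,interpolation=cv2.INTER_CUBIC))
old=cv2.imread("pics/scene0.png")
print("diff mug",np.abs(old[225:300,175:240].astype(int)-t[225:300,175:240]).mean(),"glass",np.abs(old[190:240,305:345].astype(int)-t[190:240,305:345]).mean())
```

```text
16.7667 [ 0.56241527 -0.32197974  0.22312218] [-0.69619857  1.42040259 -0.18483027]
diff mug 0.7420854700854701 glass 1.0825
```

View pics/c6.png

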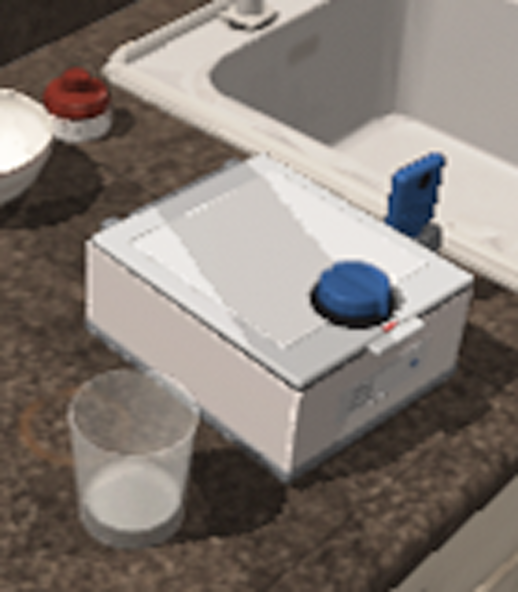

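The lid is flush, the pointer is at the red bar, the key stands in its pocket, and the glass and mug haven't moved. Handing in.

```bash
python3 -c "
from bench import ctrl;print(ctrl.hand_in())"
```

```text
the job is handed in; nothing more can be done
None
```

I handed the job in at about 17 s: the lid is shut and locked at its stop, the key is fully home in its pocket, and the glass and mug are where they were. The hand-in returned no verdict, so this rests on the last camera views and force readings.

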